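# Close the board holder on a circuit board

### The arm

A 6-joint arm with a two-finger parallel gripper is mounted at the origin on a cart in front of the work surface, level with it; the furniture and walls round the work are solid. World frame = base frame: x ahead of the robot, y to its left, z up, the work surface at z = 0. Lengths are in m, angles in rad, forces in N, time in s.
With the tool pointing down it reaches from about 0.4 to 0.925 m from the base axis. Payload 12.5 kg.
Tool frame: the origin (TCP) lies midway between the tips of the shut fingers; the grasp point (between the pads) lies 19 mm behind it; x points along the fingers, y is the direction in which the jaws open and shut, and the axes are right-handed (so a half turn about x gives the same grasp; the last joint's range is limited). The gripper opens to 95 mm and grips with 3 to 60 N. Pads are 20 mm wide; open, the fingers measure 119 mm over their backs; the gripper's body (75 mm by 180 mm) begins 59 mm behind the grasp point.
Start: joints at [1.154, 0.491, 1.559, -0, 1.092, -0.106], TCP at [0.191, 0.595, 0.215] pointing down, gripper open.
Joint ranges: [-3.1, 3.1], [-0.84, 2.19], [0.05, 2.79], [-1.13, 4.28], [0.06, 2.93], [-2.69, 2.69]. Speed limits (rad/s): [2.22, 2.22, 2.79, 3.14, 3.14, 3.14].

### API

Orientations are given as a rotation vector (axis times angle).
In Python, from bench import state, read_camera, camera_params, sign_off gives the robot as it stands.
- The arm moves only by the shell command python3 -m crank 'ROWS' [FORCE]. ROWS is JSON, one flat list of numbers, 5 for each row, row after row: the shift along the tool's x, y, z in m, then the turn about the tool's x in degrees, then the closure, from 0 (fully open) to 1 (shut). In form: [x, y, z, spin, fingers, x, y, z, spin, fingers, ...]. A call has 1 to 12 rows; each row is the pose to reach, as a shift and turn from the pose commanded when the call began, along the tool's axes at that moment; what a row does not reach only later rows make up. A row lasts 1/12 s, in which the tool goes at most 41.7 mm and 7.16 degrees, less where a joint would pass 70% of its speed; a pose out of reach is approached as far as the arm can. A call with a gripper value outside its range is refused whole. The fingers move at their own pace and stop on an object; FORCE is the grip in N (left out, the last holds). Time passes only in rows, so rows that repeat a pose let the fingers close. It gives the time, the measured TCP pose, the force and the opening at its end, in the units of the state.
- state(): the state, without advancing time (a new reading comes with each control period).
- read_camera(name): name is "scene" or "top" or "wrist"; returns the picture (384x512x3 uint8, red, green, blue); there is no depth.
- camera_params(name): a dict with "vfov" (degrees; the focal length in pixels is half the picture's height over the tangent of half this angle, whatever the lens; pixels are square), "cx", "cy" (the principal point, pixels), "eye" and "orientation" of the camera in the world. Camera axes: x right, y down, z forward; pixel columns grow to the right and rows downward; lengths in m; the calibration is good to about 2 mm. A picture is of the moment at which its call begins: read the wrist's pose just before it. camera_params takes no time and is no camera call; for the wrist camera it gives the pose at the moment of the call.
- sign_off(): hands the job in, once; it reports no verdict.
The state is a dict: "time_s": time; "q": joint angles; "joint_velocities": joint speeds; "joint_efforts": joint torques, N m; "tool_pos": TCP position; "tcp_rot": TCP orientation; "ft_force": force on the tool from outside, world axes, zero at the start; "ft_torque": the same for the moment, N m; "grip_width": finger opening in m.
Only numpy, scipy, OpenCV 4.12 (cv2) and the standard library are available. Lean on these libraries where they do the work, as an engineer would, in place of code of your own. Each camera call takes 0.05 s, during which the arm holds its last target. There are 200 camera calls.

### The job

Clamp the circuit board in the board holder without grasping anything: press down the release pad in the middle of the sliding jaw with the fingertips to free its brake, keep it pressed and push the jaw until it is right up against the stop collar, then let the pad come up so that the brake holds the jaw. Let the jaw push the board home under the lips: do not touch or lift the board yourself, never drag the jaw with the brake on, and leave the things lying around where they are.

Things in the scene. Friction and masses are not known exactly. Their poses are not given: they have to be found in the camera images.
- board_holder: Board holder, fixed on the bench: grey base 134 x 246 mm, aluminium end blocks, two steel guide rods, two black bars on which the board lies, up to 68 mm high. Origin: bench level, midway between the rods; base from y = -139 to +107 mm. +y is the direction in which the sliding jaw closes, z up. Fixed jaw at the +y end, its face at y = +75 mm.
- stop_mark (a point): Middle of the stop face of the stop collar, a dark steel block 20 x 12 x 24 mm with a screw on top (top 43 mm above the bench) on the rod at x = -45 mm of the holder. The face lies at y = +12 mm of the holder and looks to -y; a heavy line on the scale beside the rod marks it. Axes as the holder's.
- jaw_shoulder (a point): Middle of the front face of the sliding jaw's shoulder on the same rod, in the plane of the jaw's face; it meets stop_mark when the jaw is home. The jaw is an aluminium carriage 110 x 60 mm reaching back to -y from there, top 46 mm above the bench, with a black lip projecting 4 mm forward.
- sliding_jaw (a joint): Position of the sliding jaw along the holder's +y, m: 0 fully open, 0.060 against the stop collar (hard stop). With the brake on it resists some 20 N. With the brake free it slides at about 2 N, and fingers resting on the pad drag it along either way by friction, so lift straight up off the pad at the end.
- release_pad (a joint): Travel of the release pad downward, m: 0 up (brake on), 0.005 fully down (hard stop). A strong spring holds it up: it begins to move at about 13 N and needs about 15 N fully down; the brake is quite free from 0.001 on. It comes up by itself when let go.
- pad_top (a point): Centre of the upper face of the release pad, the black ribbed saddle in the middle of the sliding jaw, 62.5 mm above the bench when up. The flat is 42 x 42 mm, with raised ends at +y and -y (4 mm thick, 5.5 mm high) that a finger can push against, open at the sides. Moves with jaw and pad; axes as the holder's.
- circuit_board: Loose green circuit board, 48 mm (x) by 62 mm (y), 10 mm high with its parts, 40 g, lying on the two black bars between the jaws, 34 mm above the bench, up to 10 mm short of the fixed jaw. Origin: centre of its underside. Clamped, it lies at about y = +43.5 mm of the holder, its ends under both 4 mm lips.
- tweezers: Bystander: steel tweezers lying flat on the bench, 15 x 129 x 9 mm; origin at the centre underneath.
- flux_bottle: Bystander: small cream bottle with a red pointed cap, 43 mm across, 130 mm high; origin at the centre underneath.
- nippers: Bystander: blue-handled side cutters lying on the bench, 48 x 111 x 12 mm; origin at the centre underneath.
There are look-alikes about, which are no part of the job. What is meant by the circuit_board is not yellow, and is the larger of those in its own colour.

How it is judged:
By the outcome, as a careful person would: the job done as asked, in the order asked, and still so for the second after the job is handed in, with the robot touching nothing.
It also fails if it takes over 38 s, if anything falls off the work surface, if the arm or the gripper's body presses on something with over 40 N, if the wrist force passes 120 N, or if a joint passes its speed limit or range.

## Working session

There is one attempt and no reset: what is moved stays moved. The work goes in short steps, Python scripts to look and compute and a shell command to move; the robot and the scene stay as the last step left them, time stands still between calls to the robot, and variables do not carry over. Pictures are saved under pics/ and viewed, about 8 in all and at most 12, crops included, and the job is handed in when it is done.

```bash
ls; mkdir -p pics; python3 - <<'E'
from bench import *
import cv2,json
print(state())
for n in("scene","top"):
    print(n,camera_params(n)); cv2.imwrite(f"pics/{n}0.png",read_camera(n)[:,:,::-1])
print(camera_params("wrist"))
E
```

```text
pics
{'time_s': 0.0, 'q': array([ 1.15442833e+00,  4.91567667e-01,  1.55946188e+00,  1.82318847e-06,
        1.09168788e+00, -1.05607380e-01]), 'joint_velocities': array([-2.42815805e-03, -3.75267859e-05,  8.26451590e-04,  8.10191309e-04,
       -1.06387950e-04, -3.46925665e-04]), 'joint_efforts': array([ 1.08763204e-03, -6.12656236e+01, -2.58186901e+01,  6.93538575e-02,
        4.82051005e-02, -1.02196491e-04]), 'tool_pos': array([0.19099629, 0.59484202, 0.21405243]), 'tcp_rot': array([ 0.24304768,  1.55729342, -0.2447597 ]), 'ft_force': array([-0.1870203 , -0.66658932,  0.54951625]), 'ft_torque': array([ 0.01169481, -0.04215043,  0.01515656]), 'grip_width': 0.09510974373324017}
scene {'vfov': 48.76158509440651, 'cx': 251.08230552674246, 'cy': 193.8802880760669, 'eye': array([-0.06439115, -0.34423143,  0.5731532 ]), 'orientation': array([-1.93162067,  1.13878798, -0.56220628])}
top {'vfov': 53.4177798963829, 'cx': 262.9263032888096, 'cy': 195.90622967738204, 'eye': array([0.42662348, 0.03505577, 0.90546898]), 'orientation': array([-2.15079637,  2.11850352, -0.1899017 ])}
{'vfov': 64.06588485003446, 'cx': 258.2038410602352, 'cy': 190.2798566531752, 'eye': array([0.11994896, 0.61861804, 0.38488921]), 'orientation': array([2.35518892, 1.71537452, 0.22998975])}
```

View pics/scene0.png

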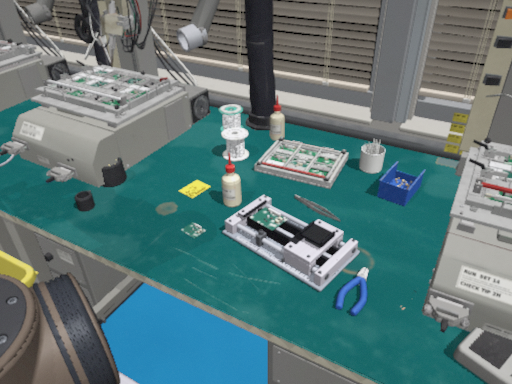

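View pics/top0.png

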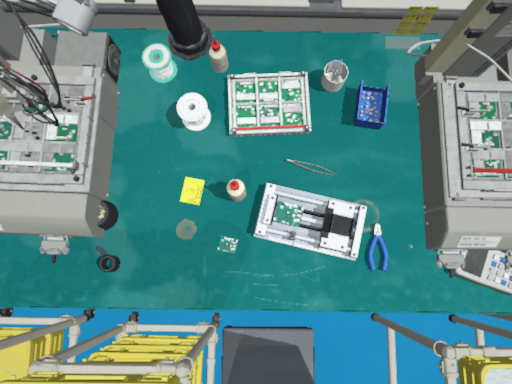

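The scene and top views show the holder at about top (310,222). Its fixed jaw is to the left and the sliding jaw with the black saddle is near (338,226). Board candidates in the top view:
- In the holder: green, at (288,211).
- Loose: a small green one at (228,244).
- Yellow: at (192,190).
- Panels: in the tray, at (268,103).

I choose the one lying in the holder and check it in a close crop.

```bash
python3 - <<'E'
import cv2
a=cv2.imread("pics/top0.png")[175:270,245:378]
cv2.imwrite("pics/crop1.png",cv2.resize(a,None,fx=6,fy=6,interpolation=cv2.INTER_CUBIC))
E
```

```text
(no output)
```

View pics/crop1.png

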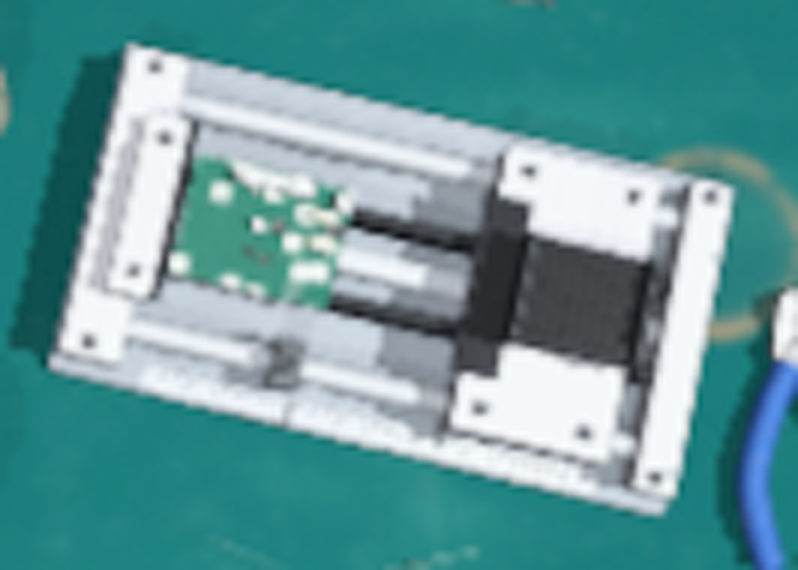

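The crop shows the green board lying between the jaws, centred near crop (260,235). The collar is at (280,362) and the saddle centre is near (580,300). The base corners on the -x side are at (52,370) and (655,512).

```bash
cat > h.py <<'E'
from bench import *
import numpy as np
from scipy.spatial.transform import Rotation as R
def K(p): 
    f=192/np.tan(np.radians(p["vfov"]/2)); return np.array([[f,0,p["cx"]],[0,f,p["cy"]],[0,0,1]])
def ray(p,uv,z):
    d=R.from_rotvec(p["orientation"]).apply(np.linalg.inv(K(p))@[*uv,1]); e=p["eye"]
    return e+d*(z-e[2])/d[2]
def proj(p,X):
    c=R.from_rotvec(p["orientation"]).inv().apply(np.atleast_2d(X)-p["eye"]); c=c@K(p).T
    return c[:,:2]/c[:,2:]
E
python3 - <<'E'
from h import *
p=camera_params("top"); c=lambda u,v:(245+(u-2.5)/6,175+(v-2.5)/6)
a=ray(p,c(655,512),0.005);b=ray(p,c(52,370),0.005)
d=b-a;print(a,b,np.linalg.norm(d),"yaw",np.degrees(np.arctan2(-d[0],d[1])))
print("topcorners",[ray(p,c(*q),.02) for q in((130,45),(735,185))])
pc=[(527,240),(650,265),(630,365),(507,345)]
P=np.array([ray(p,c(*q),.066) for q in pc]);print(P,P.mean(0))
u=d/np.linalg.norm(d); r=np.array([u[1],-u[0],0]); O=a+u*.139+r*.067
print("O",O,"pad in holder",(P-O)@np.c_[r,u])
s=state();Rt=R.from_rotvec(s["tcp_rot"]).as_matrix();print(Rt)
E
```

```text
[ 0.43435609 -0.18329816  0.005     ] [0.48582666 0.0519737  0.005     ] 0.24083618283113056 yaw -12.340213458935887
topcorners [array([0.61321712, 0.02329775, 0.02      ]), array([ 0.56103621, -0.21434278,  0.02      ])]
[[ 0.53230618 -0.12372529  0.066     ]
 [ 0.52372098 -0.16900786  0.066     ]
 [ 0.4868103  -0.16072455  0.066     ]
 [ 0.49344575 -0.11574227  0.066     ]] [ 0.5090708  -0.14229999  0.066     ]
O [ 0.52951465 -0.06182862  0.005     ] pad in holder [[ 0.01595535 -0.05987   ]
 [ 0.01724612 -0.10594116]
 [-0.02058205 -0.10573763]
 [-0.02371334 -0.06037653]]
[[-3.96955057e-04  3.05831501e-01  9.52085572e-01]
 [-8.69716732e-04  9.52085181e-01 -3.05831738e-01]
 [-9.99999543e-01 -9.49446207e-04 -1.11948253e-04]]
```

```bash
python3 -m crank '[0,-0.211,0.308,-5.5,1,0,-0.211,0.308,-5.5,1,0,-0.211,0.308,-5.5,1,0,-0.211,0.308,-5.5,1,0,-0.211,0.308,-5.5,1,0,-0.211,0.308,-5.5,1,0,-0.211,0.308,-5.5,1,0,-0.211,0.308,-5.5,1,0,-0.211,0.308,-5.5,1,0,-0.211,0.308,-5.5,1,0,-0.211,0.308,-5.5,1]' 20; python3 - <<'E'
from h import *
s=state();M=R.from_rotvec(s["tcp_rot"]).as_matrix();print(M,s["tool_pos"],M.T@(np.array([.509,-.142,s["tool_pos"][2]])-s["tool_pos"]))
E
```

```text
time_s: 1.02
tool_pos: [0.4208, 0.2984, 0.2144]
tcp_rot: [0.171, 1.564, -0.172]
ft_force: [-0.3, 0.7, 1.0]
grip_width: 0.0273
[[-4.15953639e-04  2.16836646e-01  9.76207814e-01]
 [-1.25772408e-04  9.76207879e-01 -2.16836714e-01]
 [-9.99999906e-01 -2.12974028e-04 -3.78785153e-04]] [0.42081987 0.29844049 0.21443835] [ 1.87164147e-05 -4.10840795e-01  1.81585802e-01]
```

```bash
python3 -m crank '[0,-0.411,0.182,0,1,0,-0.411,0.182,0,1,0,-0.411,0.182,0,1,0,-0.411,0.182,0,1,0,-0.411,0.182,0,1,0,-0.411,0.182,0,1,0,-0.411,0.182,0,1,0,-0.411,0.182,0,1,0,-0.411,0.182,0,1,0,-0.411,0.182,0,1,0,-0.411,0.182,0,1,0.04,-0.411,0.182,0,1]'; python3 - <<'E'
from h import *
import cv2
p=camera_params("wrist"); im=read_camera("wrist"); s=state(); print(s["tool_pos"],s["grip_width"])
np.save("w1.npy",p,allow_pickle=True); cv2.imwrite("pics/w1.png",im[:,:,::-1])
print("tcp at z .0625 px",proj(p,[[.509,-.142,.0625]]))
cv2.imwrite("pics/w1b.png",cv2.resize(im[:,:,::-1],(768,576)))
E
```

```text
time_s: 2.02
tool_pos: [0.5143, -0.1451, 0.1791]
tcp_rot: [0.167, 1.553, -0.173]
ft_force: [1.3, 0.8, -0.2]
grip_width: 0.0005
[ 0.5093013  -0.1411946   0.16899879] 0.0005036369847426655
tcp at z .0625 px [[260.15205559 178.64253869]]
```

View pics/w1b.png

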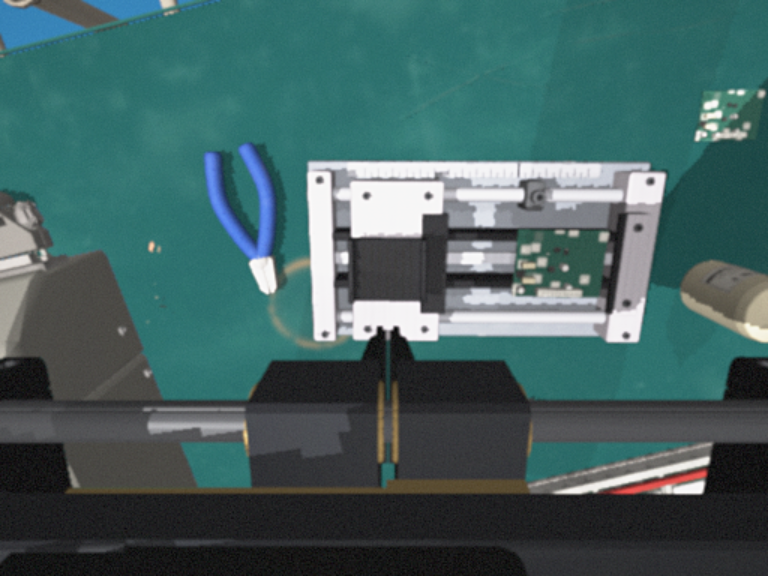

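The wrist view shows the saddle centred near (388,268) in the 768-wide picture and the board at (563,263). The arm was still settling when it was taken, so I take one settled, enlarged crop.

```bash
python3 - <<'E'
from h import *
import cv2
read_camera("wrist"); p=camera_params("wrist"); im=read_camera("wrist"); s=state(); print(s["tool_pos"],s["ft_force"])
np.save("w2.npy",p,allow_pickle=True)
a=im[100:235,200:400][:,:,::-1]; cv2.imwrite("pics/w2.png",cv2.resize(a,None,fx=4,fy=4,interpolation=cv2.INTER_CUBIC))
E
```

```text
[ 0.50896187 -0.13897423  0.17296489] [0.32024968 0.17453051 0.71528465]
```

View pics/w2.png

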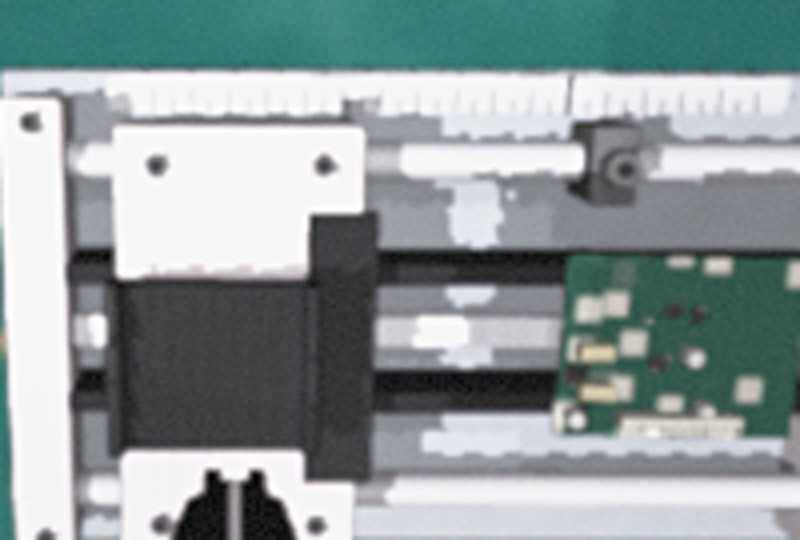

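The crop shows the saddle flat spanning about (122,281) to (307,449), the jaw's shoulder corner at (365,127), the jaw's rear corner at (113,127) and the scale's heavy line at x=570. The collar's left edge is near 575–585.

```bash
python3 - <<'E'
from h import *
p=np.load("w2.npy",allow_pickle=True).item(); c=lambda u,v:(200+(u-1.5)/4,100+(v-1.5)/4)
s=state();t=s["tool_pos"];M=R.from_rotvec(s["tcp_rot"]).as_matrix();print(t,M.round(4))
for n,q,z in [("flat",(122,281),.0625),("flat",(307,279),.0625),("flat",(307,449),.0625),("flat",(126,452),.0625),("shoulder",(365,127),.046),("shrear",(113,127),.046),("collarL",(585,123),.043),("collarfar",(640,123),.043),("mark",(570,110),.012),("padC",(215,366),.0625),("board",(563,345),.04),("tips",(235,475),t[2])]:
    X=ray(p,c(*q),z); print(n,X.round(4),"tool",(M.T@(X-t)*1000).round(1))
E
```

```text
[ 0.50896187 -0.13897423  0.17296489] [[-0.0051  0.2129  0.9771]
 [ 0.0024  0.9771 -0.2128]
 [-1.      0.0013 -0.0055]]
flat [ 0.4849 -0.1605  0.0625] tool [110.5 -26.3 -18.3]
flat [ 0.4937 -0.1185  0.0625] tool [110.6  16.6 -18.6]
flat [ 0.5344 -0.1269  0.0625] tool [110.4  17.1  22.9]
flat [ 0.5258 -0.1695  0.0625] tool [110.3 -26.4  23.5]
shoulder [ 0.4641 -0.0975  0.046 ] tool [127.3  30.9 -52. ]
shrear [ 0.4512 -0.1559  0.046 ] tool [127.2 -29.  -52.1]
collarL [ 0.4748 -0.0455  0.043 ] tool [130.4  83.9 -52.5]
collarfar [ 0.4777 -0.0326  0.043 ] tool [130.4  97.1 -52.5]
mark [ 0.4746 -0.0408  0.012 ] tool [161.4  88.4 -53.6]
padC [ 0.5095 -0.1439  0.0625] tool [110.4  -4.9   2.2]
board [ 0.529  -0.0581  0.04  ] tool [133.1  83.1   3.1]
tips [ 0.4973 -0.1365  0.173 ] tool [  0.1  -0.1 -11.9]
```

Measured sizes agree: the flat is 43×41 mm and the jaw 60 mm long, with about 53–57 mm to the collar. Next I centre over the pad and come down to about 8 mm above it.

```bash
python3 -m crank '[0.03,0.001,0.001,0,1,0.06,0.001,0.001,0,1,0.085,0.001,0.001,0,1,0.1,0.001,0.001,0,1,0.103,0.001,0.001,0,1,0.103,0.001,0.001,0,1,0.103,0.001,0.001,0,1,0.103,0.001,0.001,0,1,0.103,0.001,0.001,0,1]'; python3 - <<'E'
from h import *
import cv2
p=camera_params("wrist"); im=read_camera("wrist"); s=state(); print(s["tool_pos"],s["tcp_rot"],s["ft_force"])
np.save("w3.npy",p,allow_pickle=True)
a=im[60:260,180:430][:,:,::-1]; cv2.imwrite("pics/w3.png",cv2.resize(a,None,fx=3,fy=3,interpolation=cv2.INTER_CUBIC))
E
```

```text
time_s: 2.92
tool_pos: [0.5118, -0.1395, 0.073]
tcp_rot: [0.168, 1.562, -0.169]
ft_force: [1.4, 0.2, -0.1]
grip_width: 0.0005
[ 0.51169639 -0.13956431  0.07273971] [ 0.16812912  1.5625048  -0.16873664] [-0.0706331  -0.23687146  0.43534472]
```

View pics/w3.png

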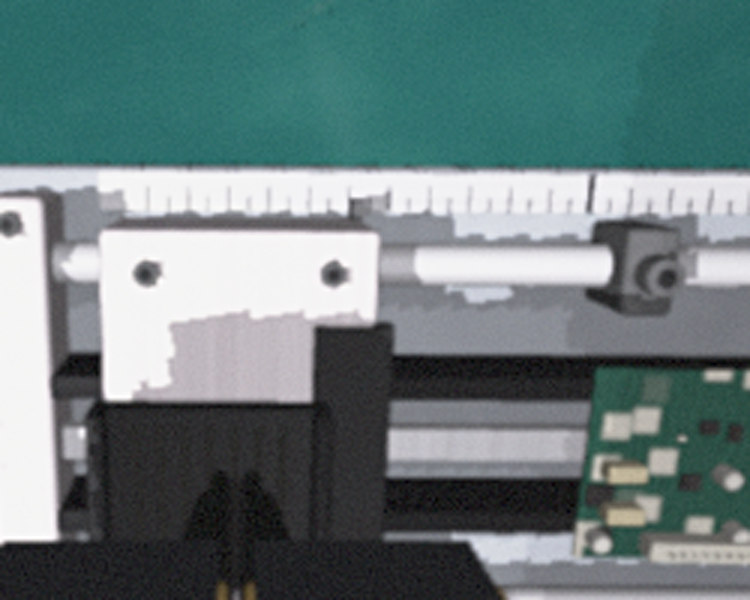

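The crop shows the shut fingertips over the flat, about 5 mm to the +y side of its centre, clear of the raised end and inside the sides. Next I press straight down in small steps.

```bash
python3 -m crank '[0.004,0,0,0,1,0.007,0,0,0,1,0.009,0,0,0,1,0.011,0,0,0,1,0.012,0,0,0,1,0.013,0,0,0,1,0.013,0,0,0,1,0.013,0,0,0,1,0.013,0,0,0,1]'
```

```text
time_s: 3.72
tool_pos: [0.5113, -0.1396, 0.0593]
tcp_rot: [0.169, 1.564, -0.169]
ft_force: [-3.6, 2.8, 14.7]
grip_width: 0.0004
```

The force is 14.7 N and the pad is about 3 mm down, so the brake is free. Next I slide the jaw.

```bash
python3 -m crank '[0,0.002,0,0,1,0,0.005,0,0,1,0,0.009,0,0,1,0,0.013,0,0,1,0,0.017,0,0,1,0,0.021,0,0,1,0,0.025,0,0,1,0,0.029,0,0,1,0,0.033,0,0,1,0,0.036,0,0,1,0,0.038,0,0,1,0,0.038,0,0,1]'; python3 - <<'E'
from h import *
import cv2
p=camera_params("wrist"); im=read_camera("wrist"); s=state(); print(s["tool_pos"],s["ft_force"])
np.save("w4.npy",p,allow_pickle=True)
a=im[60:260,180:430][:,:,::-1]; cv2.imwrite("pics/w4.png",cv2.resize(a,None,fx=3,fy=3,interpolation=cv2.INTER_CUBIC))
E
```

```text
time_s: 4.72
tool_pos: [0.5197, -0.1024, 0.0594]
tcp_rot: [0.168, 1.563, -0.169]
ft_force: [-3.2, 1.1, 14.1]
grip_width: 0.0003
[ 0.51961919 -0.10237843  0.05941291] [-1.85477837  1.81242177 14.35723705]
```

View pics/w4.png

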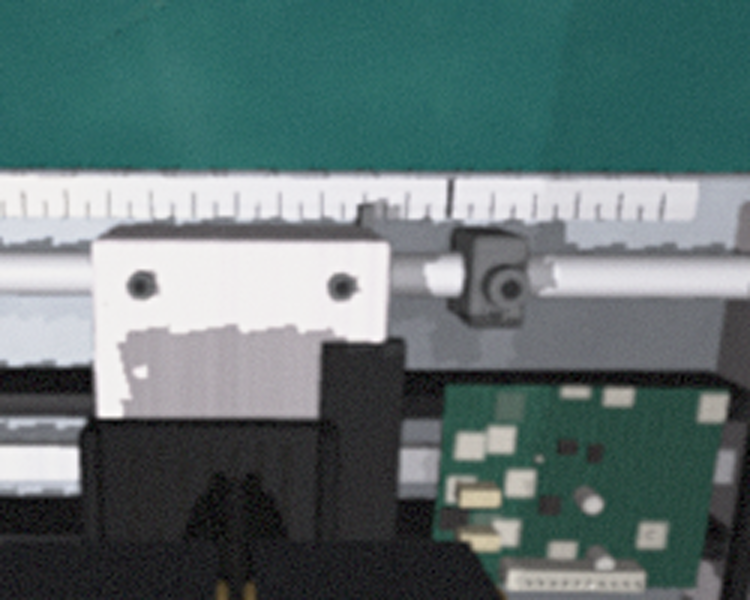

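The jaw followed the fingers. About 14–16 mm remain (shoulder at x=390, collar face near x=460). I continue slowly and watch the force.

```bash
python3 -m crank '[0,0.002,0,0,1,0,0.004,0,0,1,0,0.006,0,0,1,0,0.008,0,0,1,0,0.01,0,0,1,0,0.011,0,0,1,0,0.012,0,0,1,0,0.012,0,0,1,0,0.012,0,0,1]'; python3 -m crank '[0,0.001,0,0,1,0,0.002,0,0,1,0,0.002,0,0,1,0,0.002,0,0,1]'; python3 -m crank '[0,0.001,0,0,1,0,0.002,0,0,1,0,0.002,0,0,1,0,0.002,0,0,1]'
```

```text
time_s: 5.52
tool_pos: [0.5222, -0.0909, 0.0595]
tcp_rot: [0.168, 1.563, -0.169]
ft_force: [-1.8, -0.1, 14.2]
grip_width: 0.0002
time_s: 5.85
tool_pos: [0.5226, -0.089, 0.0595]
tcp_rot: [0.169, 1.563, -0.169]
ft_force: [-2.1, -0.1, 14.4]
grip_width: 0.0009
time_s: 6.18
tool_pos: [0.5231, -0.087, 0.0595]
tcp_rot: [0.168, 1.563, -0.169]
ft_force: [-3.0, 0.4, 14.5]
grip_width: 0.0009
```

```bash
for i in 1 2 ; do python3 -m crank '[0,0.001,0,0,1,0,0.002,0,0,1,0,0.002,0,0,1,0,0.002,0,0,1]' | sed -n '1,2p;4p'; done; python3 - <<'E'
from h import *
import cv2
im=read_camera("wrist"); s=state(); print(s["tool_pos"],s["ft_force"])
a=im[60:260,180:430][:,:,::-1]; cv2.imwrite("pics/w5.png",cv2.resize(a,None,fx=3,fy=3,interpolation=cv2.INTER_CUBIC))
E
```

```text
time_s: 6.52
tool_pos: [0.5235, -0.0851, 0.0595]
ft_force: [-3.2, -0.3, 14.2]
time_s: 6.85
tool_pos: [0.5239, -0.0835, 0.0594]
ft_force: [-3.9, -4.5, 13.9]
[ 0.52386375 -0.0834845   0.05945942] [-3.29229008 -3.87288032 13.55136187]
```

View pics/w5.png

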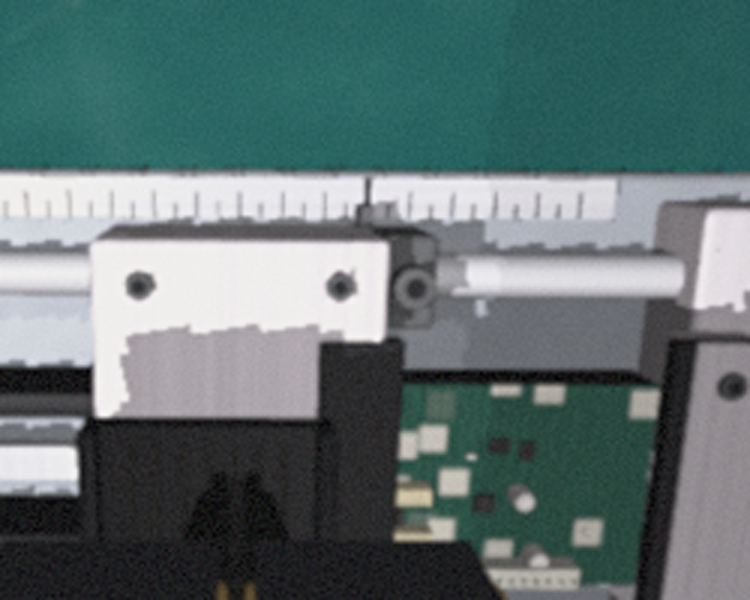

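The shoulder appears to touch the collar (x≈390) and a reaction of about 4 N has appeared. I push 2 mm more to confirm the hard stop.

```bash
python3 -m crank '[0,0.001,0,0,1,0,0.002,0,0,1,0,0.002,0,0,1,0,0.002,0,0,1]'| sed -n '1,2p;4p'; python3 -m crank '[0,0.001,0,0,1,0,0.002,0,0,1,0,0.002,0,0,1,0,0.002,0,0,1]'| sed -n '1,2p;4p'
```

```text
time_s: 7.23
tool_pos: [0.5244, -0.0821, 0.0595]
ft_force: [-5.1, -8.2, 14.3]
time_s: 7.57
tool_pos: [0.525, -0.0802, 0.0595]
ft_force: [-3.0, -9.6, 14.1]
```

```bash
python3 - <<'E'
from h import *
import cv2
p=camera_params("wrist"); im=read_camera("wrist"); s=state(); print(s["tool_pos"],s["ft_force"])
np.save("w6.npy",p,allow_pickle=True)
a=im[110:210,200:350][:,:,::-1]; cv2.imwrite("pics/w6.png",cv2.resize(a,None,fx=5,fy=5,interpolation=cv2.INTER_CUBIC))
E
```

```text
[ 0.52498641 -0.08026412  0.05955985] [-3.65613478 -9.59713184 14.63677515]
```

View pics/w6.png

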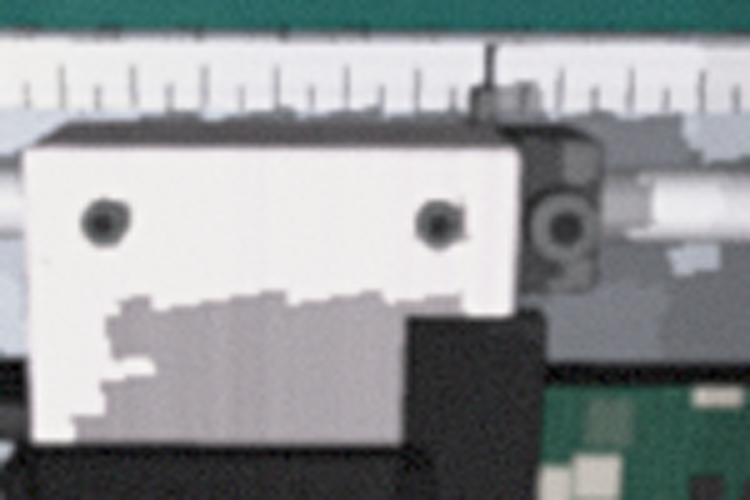

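The shoulder is flush on the collar with no gap visible (edge at x=519). The last moves were finger slip on the pad against the hard stop. Next I lift straight up.

```bash
python3 -m crank '[-0.001,0,0,0,1,-0.002,0,0,0,1,-0.003,0,0,0,1,-0.005,0,0,0,1,-0.008,0,0,0,1,-0.014,0,0,0,1,-0.03,0,0,0,1,-0.06,0,0,0,1,-0.09,0,0,0,1,-0.11,0,0,0,1,-0.12,0,0,0,1,-0.12,0,0,0,1]'; python3 -m crank '[0,0,0,0,1,0,0,0,0,1,0,0,0,0,1,0,0,0,0,1,0,0,0,0,1,0,0,0,0,1]' | head -2; python3 - <<'E'
from h import *
import cv2
p=camera_params("wrist"); im=read_camera("wrist"); s=state(); print(s["tool_pos"],s["ft_force"])
np.save("w7.npy",p,allow_pickle=True)
a=im[90:240,170:370][:,:,::-1]; cv2.imwrite("pics/w7.png",cv2.resize(a,None,fx=4,fy=4,interpolation=cv2.INTER_CUBIC))
E
```

```text
time_s: 8.62
tool_pos: [0.5251, -0.079, 0.1805]
tcp_rot: [0.168, 1.561, -0.169]
ft_force: [-0.2, -0.5, -0.5]
grip_width: 0.0006
time_s: 9.12
tool_pos: [0.5243, -0.079, 0.1781]
[ 0.52438791 -0.07899086  0.17824593] [-0.27614942 -0.33432618  0.43472382]
```

View pics/w7.png

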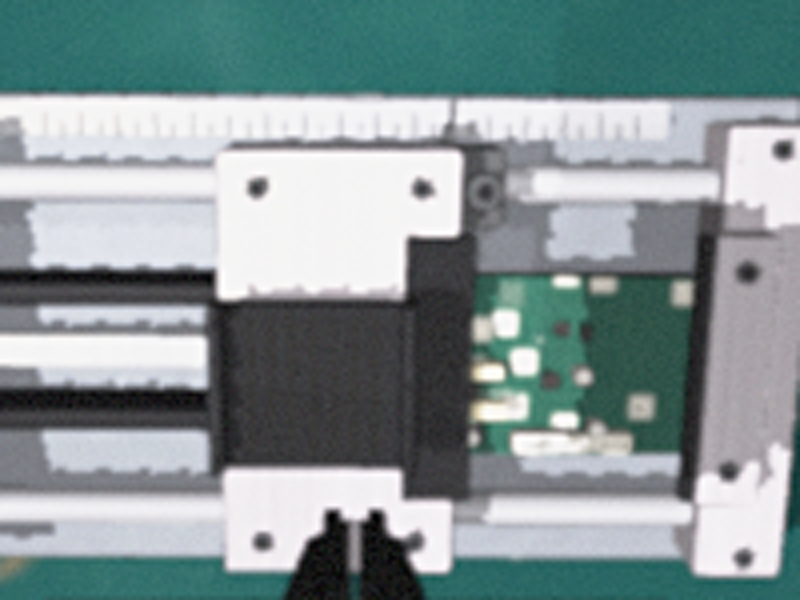

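The jaw is flush with the collar (edge x≈463) and the board's ends are under both lips (x≈475 and 695). A numeric check follows.

```bash
python3 - <<'E'
from h import *
p=np.load("w7.npy",allow_pickle=True).item(); c=lambda u,v:(170+(u-1.5)/4,90+(v-1.5)/4)
M=R.from_rotvec(state()["tcp_rot"]).as_matrix(); g=lambda u,v,z:(M.T@ray(p,c(u,v),z))[1]*1000
m=g(453,110,.012)
print("rel mark: shoulder",g(463,152,.046)-m,"jaw rear",g(218,152,.046)-m,"lip tips",g(473,350,.046)-m,g(697,350,.046)-m,"pad flat",g(228,385,.0625)-m,g(408,385,.0625)-m)
E
```

```text
rel mark: shoulder 0.0006643402239134844 jaw rear -59.37430860007739 lip tips 3.615999190408232 60.25979916793946 pad flat -56.84684892231328 -13.45221983702298
```

```bash
python3 -c "from bench import *; print(sign_off(), state()['time_s'])"
```

```text
the job is handed in; nothing more can be done
the job is handed in; nothing more can be done
```

The board is clamped and the job is handed in, at about 9.2 s of robot time. I pressed the pad about 3 mm down at roughly 14 N with shut fingers, then pushed the jaw about 57 mm to the collar. There the side force rose to about 10 N and the fingers slipped a little on the pad. I then lifted straight up.

**Last checks:**
- **Jaw:** the shoulder measured level with the stop mark, within the 2 mm calibration.
- **Board:** both ends are under the lips.
- **Pad:** it looks up and the wrist force is back to about zero. I did not measure its height separately.
- **Robot and bystanders:** the gripper is about 115 mm above the pad. The arm never went near the tweezers, bottle or nippers, though I did not photograph them again at the end.

None of the checks failed. The only disagreement was in the early distance-to-collar estimates, which ranged from 53 to 57 mm; contact came at about 57 mm.

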